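# Stack the matching ramekin on the dish warmer and switch it on under its guard

### The arm

A 6-joint arm with a two-finger parallel gripper is mounted at the origin on a cart in front of the work surface, level with it; the furniture and walls round the work are solid. World frame = base frame: x ahead of the robot, y to its left, z up, the work surface at z = 0. Lengths are in mm, angles in rad, forces in N, time in s.
With the tool pointing down it reaches from about 300 to 775 mm from the base axis. Payload 14.6 kg.
Tool frame: the origin (TCP) lies at the very end of the fingers, on their centre line; the grasp point (between the pads) lies 19 mm behind it; z points along the fingers, y is the line along which they close (so a half turn about z gives the same grasp; the last joint's range is limited). The gripper opens to 94 mm and grips with 3 to 60 N. Pads are 16 mm wide; open, the fingers measure 119 mm over their backs; the gripper's body (75 mm by 177 mm) begins 78 mm behind the grasp point.
Start: joints at [1.213, 0.3, 1.521, -0, 1.321, -0.067], TCP at [157.693, 526.899, 205.446] pointing down, gripper open.
Joint ranges: [-3.03, 3.03], [-0.79, 2.21], [0.23, 2.52], [-1.04, 4.18], [0, 3.07], [-2.55, 2.55]. Speed limits (rad/s): [2.22, 2.22, 2.57, 3.14, 3.14, 3.14].

### API

Orientations are given as [roll, pitch, yaw] about the fixed x, y, z axes, in that order (R = Rz(yaw) Ry(pitch) Rx(roll)).
In Python, from cell import manip, camera, get_calibration gives the robot as it stands. The module is installed in compiled form; this text tells all that it offers.
- The arm moves only by the tool jog_arm, never from a script. Its argument "plan" is one flat list of numbers, 6 for each row, row after row: the shift along the world's x, y, z in m, then the turn, a rotation vector about the world's x, y, z in degrees. A call has 1 to 20 rows; each row is the pose to reach, as a shift and turn from the pose commanded when the call began; what a row does not reach only later rows make up. A row lasts 1/10 s, in which the tool goes at most 50 mm and 8.59 degrees, less where a joint would pass 70% of its speed; a pose out of reach is approached as far as the arm can. A call with a gripper value outside its range is refused whole. "claw" is the finger opening in m, from 0 to 0.094, set as the call begins (left out, the last holds). The fingers move at their own pace and stop on an object; "force" is the grip in N (left out, the last holds). Time passes only in rows, so rows that repeat a pose let the fingers close. It gives the time, the measured TCP pose, the force, the opening and the grip force at its end, in the units of the state.
- manip.read_state(): the state, without advancing time (a new reading comes with each control period).
- camera(name): name is "scene" or "top"; returns (picture, depth): 480x640x3 uint8, red, green, blue; 480x640 float32, mm along the optical axis (not along the pixel's ray), 0 where there is no reading.
- get_calibration(name): a dict with "fx", "fy", "cx", "cy" (pixels), "k1" (the pictures are not rectified: a ray, as slopes to the right and down, at radius r is drawn at 1 + k1 r^2 times it, then the intrinsics apply), "origin" and "attitude" of the camera in the world. Camera axes: x right, y down, z forward; pixel columns grow to the right and rows downward; lengths in mm; the calibration is good to about 2 mm. A picture is of the moment at which its call begins. get_calibration takes no time and is no camera call.
- manip.sign_off(): hands the job in; it is judged then, once.
The state is a dict: "clock": time; "joints": joint angles; "qd": joint speeds; "effort": joint torques, N m; "eef_pos": TCP position; "eef_rot": TCP orientation; "wrist_force": force on the tool from outside, world axes, zero at the start; "moment": the same for the moment, N m; "finger_gap": finger opening in mm; "finger_force": force on a finger pad.
Only numpy, scipy, OpenCV 4.12 (cv2) and the standard library are available. Lean on these libraries where they do the work, as an engineer would, in place of code of your own. Each camera call takes 0.05 s, during which the arm holds its last target. There are 200 camera calls.

### The job

Warm the matching ramekins: pick the loose ramekin that is the same kind as the one on the dish warmer and nest it upright and fully seated on top of that one, without dropping it; leave the dishes that will not nest (the square one and the larger round one) where they stand. Then lift the hinged guard beside the plate well up, flip the switch under it over to on (towards the warming plate), and lower the guard again until it is fully shut, with the stack still in place.

Things in the scene. Friction and masses are not known exactly. Their poses are not given: they have to be found in the camera images.
- warmer: Dish warmer, a fixed low black box 140 (x) x 360 (y) x 40 high mm on the worktop. Origin: centre of its underside. Its x axis points to its rear (away from the robot), y to its left, z up. On its left half lies a flat steel warming plate 126 x 170 mm, top at z = 43 mm; on its right half stand the switch and its guard. Things given below in 'the warmer's frame' use these axes.
- plate_centre (a point): Centre of the steel warming plate's top, at (0, 85, 43) mm in the warmer's frame.
- ramekin_on_plate: Plain white round ceramic ramekin, loose, upright on the warming plate. 62 mm outside diameter, 60 mm high in all, wall 5 mm, open mouth 52 mm inside diameter. Under its body is a narrower round foot, 46 mm in diameter (42 mm at the very bottom) and 12 mm high. Origin: centre of the underside of the foot; z up. About 0.16 kg.
- ramekin_loose: A second ramekin exactly like ramekin_on_plate (round, 62 mm across, 60 mm high, walls of straight sides; 0.11 to 0.22 kg), upright on the worktop. Same origin. When nested its 12 mm foot is inside the lower one's mouth (3 mm play all round) and its shoulder rests on the lower rim, so its origin is 48 mm above the lower one's origin, and its upper 48 mm stand free.
- large_dish: Larger plain white round dish, 80 mm across, 60 mm high, foot 64 mm across: it does not nest in the ramekin. Upright on the worktop; origin: centre of its underside. To be left alone. (Behind the three loose dishes, from about x = 0.6 m, y = -0.05 to -0.33 m, stands a fixed air fryer about 0.35 m high: keep the arm clear of it.)
- square_dish: Plain white square dish, 64 x 64 x 60 mm high, square foot 48 x 48 mm: it does not nest in the ramekin. Upright on the worktop; origin: centre of its underside. To be left alone.
- guard (a joint): Guard angle, rad: 0 shut, 1.75 fully open (about 100 degrees). The guard is a grey plastic hood 92 (x) x 104 (y) x 62 high mm over the switch, hinged at its low rear edge; its front rises and swings up and back. Its hinge is stiff with friction, about 0.09 N m: it stays at whatever angle it is left (about 0.5 to 1.5 N at the tab moves it).
- guard_hinge (a point): Middle of the guard's hinge line, fixed, at (62, -115, 41) mm in the warmer's frame. The hinge line is parallel to the warmer's y axis. (Wall cabinets hang 0.61 m above the worktop beyond about x = 0.66 m: mind the wrist when the guard is up.)
- guard_tab (a point): Point on the guard's finger tab; turns with the guard. The tab sticks out 42 mm forward (warmer's -x) from the guard's front wall, 16 mm wide (y), 14 mm thick, sides free: pinch it across its 16 mm, along the hinge line. The point is mid-tab, 25 mm from the front wall; guard shut, it is 117 mm in front of and 30 mm above the hinge line; at angle a it has turned by a about it, up and back.
- switch (a joint): Switch lever angle, rad: 0 off (leans 0.5 rad to the warmer's right, -y, away from the plate), 1.0 on (leans 0.5 rad to the left, +y, towards the plate). It is a steel bat lever 48 mm long, 11 mm thick at the root, 18 mm at the top, that swings sideways with light friction (under 2 N at the tip), stops at both ends and stays where it is left.
- switch_pivot (a point): Pivot of the switch lever, fixed, at (8, -115, 43) mm in the warmer's frame, 3 mm above the housing's top; its axis is the warmer's x.
- switch_tip (a point): Point near the lever's top, 46 mm from the pivot; moves with the lever. Under the guard while that is shut; the guard's open rear and its hinge lie 54 mm behind the lever.

How it is judged (in metres and radians):
On the way, in this order (a step that is already met when the one before it is completed fails the run):
1. the matching ramekin is nested, fully seated and upright, on the one on the warming plate, and let go (horizontal distance between ramekin_loose and ramekin_on_plate below 0.006 m and z of ramekin_loose in the frame of ramekin_on_plate between 0.044 and 0.0515 m and angle between each of ramekin_loose, ramekin_on_plate's own z axis and vertical below 0.07 rad and distance between ramekin_on_plate and plate_centre below 0.055 m and contact force between the fingers and ramekin_loose below 0.3 N and linear speed of ramekin_loose below 0.02 m/s), for 0.3 s.
2. the guard is lifted well up (past 1.2 rad) (value of joint guard above 1.2 rad), for 0.2 s.
3. the switch is over to on while the guard is up (value of joint switch above 0.85 rad and value of joint guard above 0.9 rad), for 0.2 s.
4. the guard is shut again (value of joint guard below 0.05 rad), for 0.2 s.
At the end, for the whole second after the job is handed in: Ramekin nested on the one on the plate (centres within 6 mm, origin 44-51.5 mm above it, both within 0.07 rad of upright, at rest, lower one within 55 mm of plate centre); switch over 0.85 rad; guard under 0.05 rad; square and large dish within 30 mm of their start (horizontal distance between ramekin_loose and ramekin_on_plate below 0.006 m and z of ramekin_loose in the frame of ramekin_on_plate between 0.044 and 0.0515 m and angle between each of ramekin_loose, ramekin_on_plate's own z axis and vertical below 0.07 rad and distance between ramekin_on_plate and plate_centre below 0.055 m and value of joint guard below 0.05 rad and value of joint switch above 0.85 rad and linear speed of ramekin_loose below 0.02 m/s and distance of each of square_dish, large_dish from where it was at the start of the episode below 0.03 m); the robot touches nothing.
It fails at once if the square or the larger round dish is moved by more than 30 mm or tipped (distance of any of square_dish, large_dish from where it was at the start of the episode above 0.03 m or angle between any of square_dish, large_dish's own z axis and vertical above 0.3 rad).
It fails at once if a ramekin is dropped or rammed onto the other (over 45 N between them), or the lower one is tipped over (contact force between ramekin_loose and ramekin_on_plate above 45 N or angle between ramekin_on_plate's own z axis and vertical above 0.5 rad).
It also fails if it takes over 72 s, if anything falls off the work surface, if the arm or the gripper's body presses on something with over 40 N, if the wrist force passes 120 N, or if a joint passes its speed limit or range.

## Working session

There is one attempt and no reset: what is moved stays moved. The work goes in short steps, Python scripts to look and compute and a tool call to move; the robot and the scene stay as the last step left them, time stands still between calls to the robot, and variables do not carry over. Pictures are saved under pics/ and viewed, at most 10 in all, crops included, and the job is handed in when it is done.

Besides the shell and the picture viewer there is one more tool, called after ">>>" by a JSON object that holds its "fn" and its "kwargs", one argument or row to a line. jog_arm: Moves the arm, as the interface text tells. Its arguments: {"type":"object","properties":{"plan":{"type":"array"},"claw":{"type":"number"},"force":{"type":"number"}},"required":["plan"]}

```bash
mkdir -p pics
cat > h.py <<'E'
import numpy as np, cv2
from cell import manip, camera, get_calibration
def shot(n, f):
    p,d=camera(n); cv2.imwrite('pics/'+f+'.png',p[:,:,::-1]); np.savez('pics/'+f+'.npz',p=p,d=d); return p,d
def Rt(c):
    a=np.array(c['attitude'],float)
    if a.shape==(3,3): return a
    from scipy.spatial.transform import Rotation as R
    return R.from_euler('xyz',a).as_matrix() if a.size==3 else R.from_quat(a).as_matrix()
def cloud(n,d):
    c=get_calibration(n); v,u=np.mgrid[0:480,0:640].astype(float)
    xd=(u-c['cx'])/c['fx']; yd=(v-c['cy'])/c['fy']
    x,y=xd.copy(),yd.copy()
    for _ in range(10):
        s=1+c['k1']*(x*x+y*y); x,y=xd/s,yd/s
    P=np.stack([x*d,y*d,d],-1)
    W=P@Rt(c).T+np.array(c['origin']); W[d<=0]=np.nan
    return W
E
python3 - <<'E'
from h import *
for n in('scene','top'):
    print(n,get_calibration(n)); shot(n,n+'0')
print(manip.read_state())
E
```

```text
scene {'fx': 512.4021277497429, 'fy': 512.4021277497429, 'cx': 313.844825981556, 'cy': 237.33892955987673, 'k1': 0.00788880189082724, 'origin': array([ 115.44481887, -736.84397115,  801.44320375]), 'attitude': array([-2.30733656, -0.02083344, -0.49263429])}
top {'fx': 500.09394905098105, 'fy': 500.09394905098105, 'cx': 316.03939034270576, 'cy': 247.57279015661257, 'k1': -0.025852665829445207, 'origin': array([ 250.1114104 ,  -31.51622462, 1309.02648348]), 'attitude': array([-2.94333015,  0.02018677, -1.59775356])}
{'clock': 0.1, 'joints': array([ 1.21337414e+00,  3.00425605e-01,  1.52151098e+00, -4.72831585e-06,
        1.32069599e+00, -6.65927292e-02]), 'qd': array([ 0.00022614, -0.00284786,  0.0004341 , -0.00110181,  0.00374623,
       -0.00066174]), 'effort': array([ 1.45007711e-03, -5.32644331e+01, -3.53281546e+01,  7.10526528e-02,
        2.35679455e-02, -6.52608173e-05]), 'eef_pos': array([157.6296639 , 526.68567351, 204.94094006]), 'eef_rot': array([-3.14055474e+00, -6.46297079e-05,  2.85076433e+00]), 'wrist_force': array([ 0.38678817, -0.54263087, -0.54944205]), 'moment': array([ 0.01098231, -0.02295835, -0.04318246]), 'finger_force': 0.0, 'finger_gap': 94.09487389456176}
```

View pics/scene0.png

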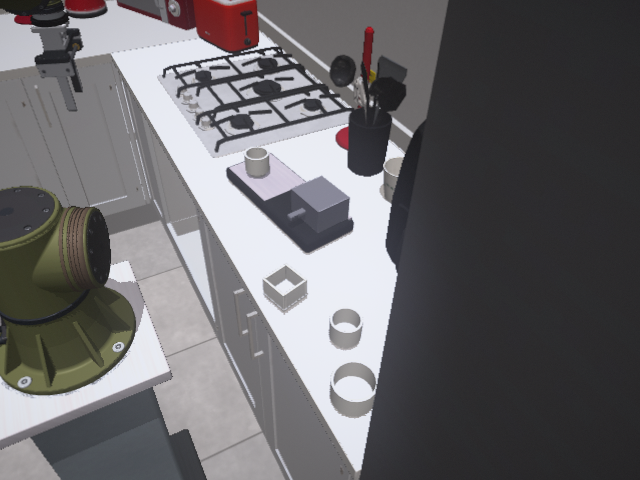

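View pics/top0.png

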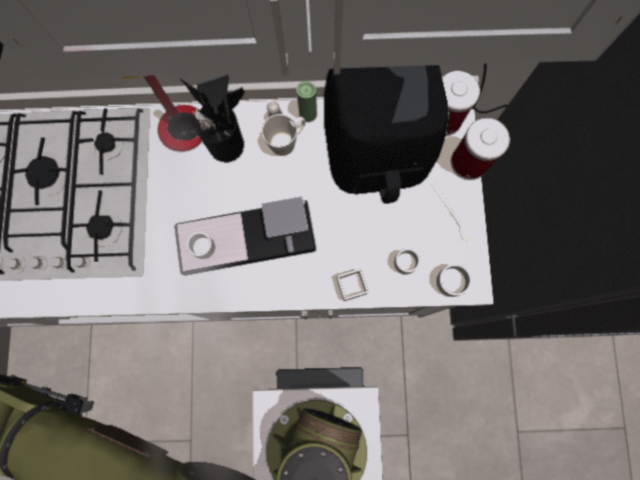

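The scene view shows the square dish (285,287), the loose ramekin (346,328), the large dish (353,388) and the ramekin on the plate (257,160), with the guard tab at about (298,214). In the top view these are at (351,284), (405,261), (453,280), (201,245) and (290,243). Next I'll measure them from the depth of both cameras.

```bash
cat > m.py <<'E'
from h import *
from scipy.optimize import least_squares
def circ(P,r=None):
    f=lambda q:np.hypot(P[:,0]-q[0],P[:,1]-q[1])-q[2]
    s=least_squares(f,[*P[:,:2].mean(0),31],loss='soft_l1',f_scale=1.5); return s.x
E
python3 - <<'E'
from m import *
C={n:cloud(n,np.load(f'pics/{n}0.npz')['d']) for n in('scene','top')}
px={'top':dict(loose=(405,261),large=(453,280),sq=(351,284),low=(201,245)),'scene':dict(loose=(346,322),large=(353,380),sq=(285,282),low=(257,156))}
for n in C:
    W=C[n]
    for k,(u,v) in px[n].items():
        w=W[v-32:v+33,u-32:u+33].reshape(-1,3); w=w[np.isfinite(w).all(1)]
        base=43 if k=='low' else 0
        t=w[(w[:,2]>base+45)&(w[:,2]<base+72)]
        # limit to neighbourhood
        c0=np.median(t,0)[:2]; t=t[np.hypot(*(t[:,:2]-c0).T)<60]
        zt=np.percentile(t[:,2],80); r=t[t[:,2]>zt-5]
        print(n,k,len(r),'ztop',zt.round(1),'circ in/out mid',circ(r).round(1),'bbox',r.min(0).round(),r.max(0).round())
        if k=='sq': print(cv2.minAreaRect(r[:,:2].astype(np.float32)))
    g=W.reshape(-1,3); g=g[np.isfinite(g).all(1)]
    t=g[(abs(g[:,0]-480)<180)&(abs(g[:,1]-170)<260)]
    print('table z',np.median(t[abs(t[:,2])<15][:,2]))
    b=t[(t[:,2]>30)&(t[:,2]<50)]; 
    print('warmer',len(b),np.median(b[:,2]),cv2.minAreaRect(b[:,:2].astype(np.float32)), b.min(0),b.max(0))
    gd=t[(t[:,2]>60)&(t[:,2]<112)&(t[:,1]<150)]; print('guard',cv2.minAreaRect(gd[:,:2].astype(np.float32)),gd.max(0),gd.min(0),np.median(gd[:,2]))
E
```

```text
scene loose 286 ztop 59.4 circ in/out mid [ 461.8 -247.4   28.3] bbox [ 430. -278.   54.] [ 493. -216.   63.]
scene large 460 ztop 59.8 circ in/out mid [ 408.5 -362.8   37.2] bbox [ 369. -403.   55.] [ 449. -323.   63.]
scene sq 325 ztop 59.3 circ in/out mid [ 405.5 -105.    33.1] bbox [ 368. -143.   54.] [445. -66.  63.]
((405.6551208496094, -104.26387786865234), (66.89451599121094, 66.13240051269531), 15.412981033325195)
scene low 156 ztop 101.8 circ in/out mid [511.7 273.4  28.5] bbox [481. 242.  97.] [543. 309. 106.]
table z -0.4404207887130269
warmer 3547 40.758695672685235 ((512.363525390625, 128.59812927246094), (291.51275634765625, 436.18896484375), 0.1446951925754547) [367.1531573  -89.83826564  30.00476558] [658.67019446 346.85953919  49.98093683]
guard ((515.1436157226562, 15.400215148925781), (207.34915161132812, 291.431884765625), 89.3713607788086) [659.731249   118.07037099 111.13281519] [368.29897622 -89.85019725  60.00577309] 100.85227754633968
top loose 138 ztop 61.1 circ in/out mid [ 463.3 -242.8   28.3] bbox [ 434. -273.   56.] [ 494. -212.   66.]
top large 180 ztop 60.7 circ in/out mid [ 410.1 -359.1   37.4] bbox [ 370. -399.   56.] [ 449. -319.   65.]
top sq 179 ztop 60.7 circ in/out mid [ 406.5 -102.4   33.2] bbox [ 369. -140.   56.] [444. -64.  66.]
((406.8091735839844, -102.42034912109375), (64.17283630371094, 63.98374938964844), 15.75284194946289)
top low 155 ztop 103.5 circ in/out mid [512.2 276.   28.4] bbox [481. 246.  99.] [542. 307. 108.]
table z -0.2129401563247484
warmer 4961 41.20909182746459 ((532.4856567382812, 126.48884582519531), (477.7613525390625, 244.7685089111328), 79.14488983154297) [367.81764705 -89.78737974  30.00836556] [635.28084686 361.24929849  49.82083377]
guard ((515.48583984375, 15.135475158691406), (208.9563446044922, 288.6112365722656), 89.82117462158203) [659.4685348  119.33656622 111.65450841] [370.86139309 -89.78966889  60.08018418] 102.11639842646434
```

Run:
```python
from m import *
for n in('scene','top'):
    W=cloud(n,np.load(f'pics/{n}0.npz')['d'])
    for nm,(lo,hi),(u,v) in (('deck',(34,48),(260,232) if n=='top' else (243,185)),('guard',(96,110),(285,216) if n=='top' else (322,195)),('tab',(62,86),(290,243) if n=='top' else (298,214))):
        m=((W[:,:,2]>lo)&(W[:,:,2]<hi)).astype(np.uint8)
        k,l=cv2.connectedComponents(m,connectivity=4)
        print(n,nm,W[v,u].round(1),l[v,u]); 
        if not l[v,u]: continue
        b=W[l==l[v,u]]
        print(len(b),np.median(b[:,2]).round(1),cv2.minAreaRect(b[:,:2].astype(np.float32)),b.min(0).round(),b.max(0).round())
```

```text
scene deck [463.  250.4  36.3] 114
3110 41.0 ((541.3342895507812, 171.13088989257812), (141.14837646484375, 359.37420654296875), 7.961874008178711) [449. -13.  34.] [635. 347.  48.]
scene guard [577.   53.5 100.7] 21
1231 102.4 ((574.439697265625, 60.47803497314453), (92.10482025146484, 109.0086669921875), 8.135043144226074) [523.   0.  96.] [626. 118. 106.]
scene tab [513.9  48.   73.1] 61
588 75.1 ((552.5968017578125, 35.407379150390625), (71.978515625, 134.3076171875), 49.05105209350586) [487.   0.  62.] [627. 107.  86.]
top deck [550.7 131.9  44.4] 300
4726 41.3 ((542.732177734375, 173.84353637695312), (140.8138885498047, 359.7022399902344), 8.943829536437988) [447. -10.  34.] [635. 361.  48.]
top guard [575.7  61.5 103.3] 94
1448 102.7 ((575.1591796875, 62.603275299072266), (90.46190643310547, 104.16133117675781), 8.771595001220703) [524.   5.  96.] [625. 119. 110.]
top tab [512.4  52.1  75.2] 300
191 76.5 ((510.80828857421875, 52.72222900390625), (44.332679748535156, 101.20499420166016), 8.884570121765137) [489.   6.  62.] [540. 106.  85.]
```

Measurements, averaged over the two cameras:

| Item | Position (mm) | Check |
|---|---|---|
| Loose ramekin | (462.5, -245) | rim z about 60 |
| Lower ramekin | (512, 274.7) | rim z about 103, as expected on the plate |
| Warmer | (542, 172.5) | yaw about 8.5° |
| Guard tab point | about (505, 51, 71) | – |

I'll move above the loose ramekin, with the fingers closing along world x.

>>> {"fn": "jog_arm", "kwargs": {
  "plan": [0.305,-0.772,-0.055,0,0,-73.3,0.305,-0.772,-0.055,0,0,-73.3,0.305,-0.772,-0.055,0,0,-73.3,0.305,-0.772,-0.055,0,0,-73.3,0.305,-0.772,-0.055,0,0,-73.3,0.305,-0.772,-0.055,0,0,-73.3,0.305,-0.772,-0.055,0,0,-73.3,0.305,-0.772,-0.055,0,0,-73.3,0.305,-0.772,-0.055,0,0,-73.3,0.305,-0.772,-0.055,0,0,-73.3,0.305,-0.772,-0.055,0,0,-73.3,0.305,-0.772,-0.055,0,0,-73.3,0.305,-0.772,-0.055,0,0,-73.3,0.305,-0.772,-0.055,0,0,-73.3,0.305,-0.772,-0.055,0,0,-73.3,0.305,-0.772,-0.055,0,0,-73.3,0.305,-0.772,-0.055,0,0,-73.3,0.305,-0.772,-0.055,0,0,-73.3,0.305,-0.772,-0.055,0,0,-73.3,0.305,-0.772,-0.055,0,0,-73.3],
  "claw": 0.094
}}

```text
clock: 2.1
eef_pos: [462.4, -244.2, 150.4]
eef_rot: [-3.141, -0.0, 1.572]
wrist_force: [0.6, 0.3, 0.3]
finger_gap: 93.9
finger_force: 0.0
```

>>> {"fn": "jog_arm", "kwargs": {
  "plan": [0,0,-0.03,0,0,0,0,0,-0.06,0,0,0,0,0,-0.09,0,0,0,0,0,-0.11,0,0,0,0,0,-0.12,0,0,0,0,0,-0.126,0,0,0,0,0,-0.126,0,0,0,0,0,-0.126,0,0,0]
}}

```text
clock: 2.9
eef_pos: [463.2, -245.2, 25.4]
eef_rot: [3.14, 0.001, 1.572]
wrist_force: [-0.4, 0.2, 0.2]
finger_gap: 93.9
finger_force: 0.0
```

>>> {"fn": "jog_arm", "kwargs": {
  "plan": [0,0,0,0,0,0,0,0,0,0,0,0,0,0,0,0,0,0,0,0,0,0,0,0,0,0,0,0,0,0,0,0,0,0,0,0,0,0,0,0,0,0,0,0,0,0,0,0,0,0,0,0,0,0,0,0,0,0,0,0],
  "claw": 0.05,
  "force": 15
}}

```text
clock: 3.9
eef_pos: [462.7, -245.2, 24.5]
eef_rot: [3.141, 0.0, 1.571]
wrist_force: [0.0, -0.2, 1.6]
finger_gap: 60.2
finger_force: 15.0
```

>>> {"fn": "jog_arm", "kwargs": {
  "plan": [0,0,0.005,0,0,0,0,0,0.015,0,0,0,0,0,0.04,0,0,0,0,0,0.08,0,0,0,0,0,0.12,0,0,0,0,0,0.16,0,0,0,0,0,0.18,0,0,0,0,0,0.18,0,0,0]
}}

```text
clock: 4.7
eef_pos: [463.5, -245.6, 207.9]
eef_rot: [3.137, 0.003, 1.571]
wrist_force: [0.3, 0.5, -1.7]
finger_gap: 59.9
finger_force: 15.0
```

Run:
```python
from h import *
p,d=shot('scene','scene1'); shot('top','top1')
q=np.load('pics/top1.npz')['p']
a=p[100:400,200:500]; b=q[130:330,300:500]
cv2.imwrite('pics/v1.png',np.hstack([cv2.resize(a,(400,400)),cv2.resize(b,(400,400))])[:,:,::-1])
print(manip.read_state()['finger_gap'])
```

```text
59.8004918635409
```

View pics/v1.png

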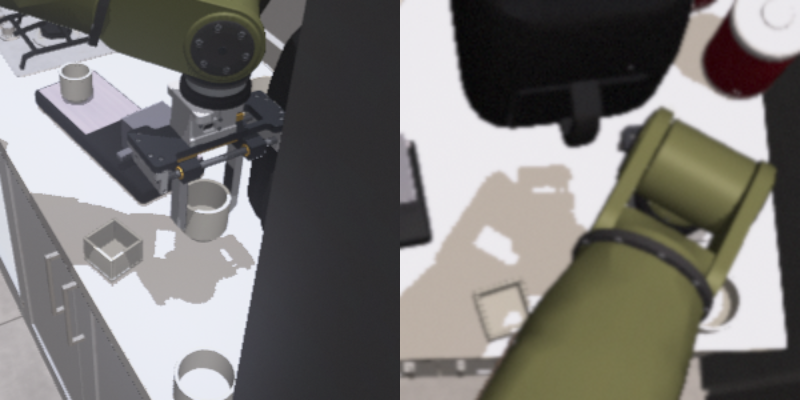

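The picture shows the loose ramekin held upright between the fingers at (207,208) in the left crop, with the square and large dishes untouched. Next I'll carry it over to the lower ramekin.

>>> {"fn": "jog_arm", "kwargs": {
  "plan": [0.001,0.01,0,0,0,0,0.003,0.026,0,0,0,0,0.005,0.052,0,0,0,0,0.008,0.088,0,0,0,0,0.012,0.13,0,0,0,0,0.016,0.172,0,0,0,0,0.02,0.213,0,0,0,0,0.024,0.255,0,0,0,0,0.028,0.296,0,0,0,0,0.032,0.338,0,0,0,0,0.036,0.38,0,0,0,0,0.04,0.421,0,0,0,0,0.043,0.458,0,0,0,0,0.046,0.489,0,0,0,0,0.048,0.51,0,0,0,0,0.049,0.52,0,0,0,0,0.049,0.52,0,0,0,0,0.049,0.52,0,0,0,0,0.049,0.52,0,0,0,0]
}}

```text
clock: 6.7
eef_pos: [511.7, 274.0, 204.5]
eef_rot: [-3.142, 0.0, 1.571]
wrist_force: [-0.6, -0.8, -1.0]
finger_gap: 60.1
finger_force: 15.0
```

Run:
```python
from h import *
p,d=shot('scene','scene2'); q,e=shot('top','top2')
a=p[50:250,150:350]; b=q[150:350,100:300]
cv2.imwrite('pics/v2.png',np.hstack([cv2.resize(a,(400,400)),cv2.resize(b,(400,400))])[:,:,::-1])
print(manip.read_state()['eef_pos'])
```

```text
[511.78054774 274.12629209 204.59391902]
```

View pics/v2.png

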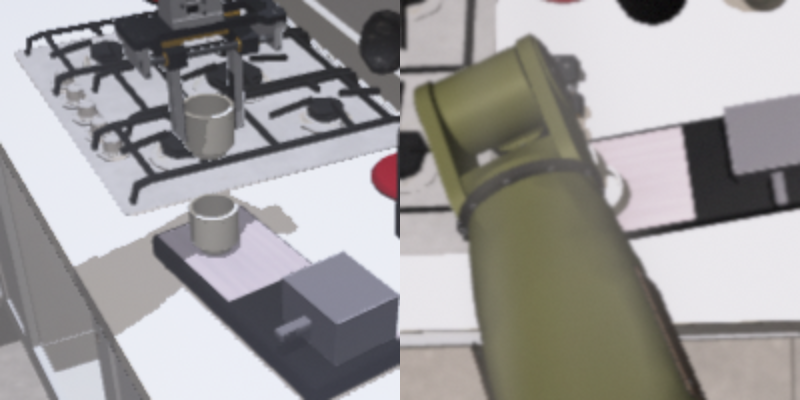

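The held ramekin hangs above the lower one (crop pixels (209,125) over (215,222)). I'll fit both with the scene camera alone so its bias cancels.

```bash
cat > fit.py <<'E'
from m import *
def wall(n,f,lo,hi,c0,r=31.):
    W=cloud(n,np.load(f'pics/{f}.npz')['d']).reshape(-1,3); W=W[np.isfinite(W).all(1)]
    w=W[(W[:,2]>lo)&(W[:,2]<hi)]; rr=np.hypot(w[:,0]-c0[0],w[:,1]-c0[1]); w=w[(rr<38)&(rr>25)&(abs(w[:,0]-c0[0])<24)&(w[:,1]<c0[1])]
    s=least_squares(lambda q:np.hypot(w[:,0]-q[0],w[:,1]-q[1])-r,c0,loss='soft_l1',f_scale=1.)
    J=s.jac; cov=np.linalg.inv(J.T@J)*2
    return len(w),s.x.round(2),np.sqrt(np.diag(cov)).round(2)
if __name__=='__main__':
    low0=(511.7,273.4); 
    for f in('scene0','scene2'):
        for lo,hi in((60,80),(80,98),(60,98)): print(f,'low',lo,hi,wall('scene',f,lo,hi,low0))
    for lo,hi in((195,215),(215,235),(195,235)): print('held',lo,hi,wall('scene','scene2',lo,hi,low0))
    W=cloud('scene',np.load('pics/scene2.npz')['d']).reshape(-1,3)
    w=W[(np.hypot(W[:,0]-512,W[:,1]-273)<33)&(W[:,2]>160)&(W[:,2]<260)&(W[:,1]<262)&(abs(W[:,0]-512)<20)]; print('held z',np.percentile(w[:,2],[1,5,50,95,99]))
    w=W[(np.hypot(W[:,0]-512,W[:,1]-273)<33)&(W[:,2]>46)&(W[:,2]<120)&(W[:,1]<262)&(abs(W[:,0]-512)<20)]; print('low z',np.percentile(w[:,2],[1,5,50,95,99]))
E
python3 fit.py
```

```text
scene0 low 60 80 (123, array([512.33, 276.55]), array([0.41, 0.23]))
scene0 low 80 98 (104, array([512.94, 276.18]), array([0.48, 0.25]))
scene0 low 60 98 (227, array([512.61, 276.37]), array([0.32, 0.17]))
scene2 low 60 80 (114, array([512.24, 276.5 ]), array([0.44, 0.23]))
scene2 low 80 98 (109, array([512.72, 276.28]), array([0.47, 0.24]))
scene2 low 60 98 (223, array([512.47, 276.39]), array([0.33, 0.17]))
held 195 215 (146, array([512.41, 273.7 ]), array([0.39, 0.2 ]))
held 215 235 (153, array([511.52, 273.24]), array([0.4 , 0.21]))
held 195 235 (299, array([511.97, 273.48]), array([0.28, 0.15]))
held z [180.07112149 183.96130615 214.90583555 238.53817218 239.89701898]
low z [ 46.41027181  54.05462444  79.39101594 101.90452325 103.4808276 ]
```

>>> {"fn": "jog_arm", "kwargs": {
  "plan": [0,0.001,-0.01,0,0,0,0.0005,0.002,-0.03,0,0,0,0.0005,0.003,-0.045,0,0,0,0.0005,0.003,-0.058,0,0,0,0.0005,0.003,-0.064,0,0,0,0.0005,0.003,-0.066,0,0,0,0.0005,0.003,-0.066,0,0,0,0.0005,0.003,-0.066,0,0,0]
}}

```text
clock: 7.6
eef_pos: [512.5, 278.0, 139.1]
eef_rot: [3.141, -0.0, 1.571]
wrist_force: [-0.9, -0.8, -2.4]
finger_gap: 60.4
finger_force: 15.0
```

Run:
```python
from fit import *
shot('scene','scene3'); shot('scene','scene3b')
print(manip.read_state()['eef_pos'])
for f in('scene3','scene3b'):
    print('low',wall('scene',f,60,98,(512,275)),wall('scene',f,60,80,(512,275)))
    print('held',wall('scene',f,128,168,(512,275)),wall('scene',f,130,150,(512,275)),wall('scene',f,150,170,(512,275)))
```

```text
[512.43483506 277.99223579 139.05071656]
low (225, array([512.6, 276.3]), array([0.32, 0.17])) (116, array([512.62, 276.46]), array([0.43, 0.23]))
held (264, array([512.4 , 277.26]), array([0.3 , 0.15])) (128, array([512.63, 277.19]), array([0.46, 0.23])) (136, array([512.13, 277.3 ]), array([0.41, 0.21]))
low (223, array([512.27, 276.31]), array([0.32, 0.16])) (111, array([512.12, 276.24]), array([0.47, 0.25]))
held (260, array([512.82, 277.56]), array([0.31, 0.16])) (132, array([512.9 , 277.91]), array([0.43, 0.22])) (128, array([512.62, 277.3 ]), array([0.44, 0.21]))
```

>>> {"fn": "jog_arm", "kwargs": {
  "plan": [0,-0.001,-0.004,0,0,0,0,-0.001,-0.007,0,0,0,0,-0.001,-0.01,0,0,0,0,-0.001,-0.012,0,0,0,0,-0.001,-0.014,0,0,0,0,-0.001,-0.016,0,0,0,0,-0.001,-0.018,0,0,0,0,-0.001,-0.02,0,0,0,0,-0.001,-0.02,0,0,0]
}}

```text
clock: 8.6
eef_pos: [512.1, 276.9, 118.1]
eef_rot: [-3.141, 0.0, 1.571]
wrist_force: [-0.4, -0.2, -2.3]
finger_gap: 60.1
finger_force: 15.0
```

>>> {"fn": "jog_arm", "kwargs": {
  "plan": [0,0,-0.001,0,0,0,0,0,-0.002,0,0,0,0,0,-0.0025,0,0,0,0,0,-0.0025,0,0,0,0,0,-0.0025,0,0,0]
}}

```text
clock: 9.1
eef_pos: [512.2, 276.9, 116.0]
eef_rot: [3.142, 0.0, 1.572]
wrist_force: [0.4, 0.5, -1.2]
finger_gap: 60.0
finger_force: 15.0
```

Run:
```python
from fit import *
shot('scene','scene4')
s=manip.read_state(); print(s['eef_pos'],s['wrist_force'])
f='scene4'
print('low',wall('scene',f,58,85,(512,275))); print('held',wall('scene',f,112,145,(512,275)))
W=cloud('scene',np.load('pics/scene4.npz')['d']).reshape(-1,3)
w=W[(np.hypot(W[:,0]-512,W[:,1]-273)<33)&(W[:,2]>90)&(W[:,2]<190)&(W[:,1]<262)&(abs(W[:,0]-512)<18)]; print('held z',np.percentile(w[:,2],[90,95,99]))
```

```text
[512.22160572 276.8988754  115.98839334] [ 0.05199082  0.39492491 -0.6914668 ]
low (164, array([512.47, 276.34]), array([0.39, 0.2 ]))
held (218, array([512.63, 276.62]), array([0.35, 0.18]))
held z [147.66933464 149.98234588 151.85402837]
```

>>> {"fn": "jog_arm", "kwargs": {
  "plan": [0,0,-0.0005,0,0,0,0,0,-0.001,0,0,0,0,0,-0.001,0,0,0]
}}

```text
clock: 9.45
eef_pos: [512.3, 277.0, 115.6]
eef_rot: [3.141, -0.0, 1.572]
wrist_force: [-2.5, -1.4, 5.3]
finger_gap: 60.0
finger_force: 15.0
```

It is seated, with 5 N of upward contact force at the expected height. I'll release, back straight up, and check.

>>> {"fn": "jog_arm", "kwargs": {
  "plan": [0,0,0,0,0,0,0,0,0,0,0,0,0,0,0,0,0,0,0,0,0,0,0,0,0,0,0,0,0,0,0,0,0,0,0,0,0,0,0,0,0,0,0,0,0,0,0,0],
  "claw": 0.094
}}

```text
clock: 10.25
eef_pos: [512.2, 276.9, 115.0]
eef_rot: [-3.142, 0.0, 1.571]
wrist_force: [-0.9, 0.2, -0.5]
finger_gap: 93.9
finger_force: 0.0
```

>>> {"fn": "jog_arm", "kwargs": {
  "plan": [0,0,0.01,0,0,0,0,0,0.03,0,0,0,0,0,0.06,0,0,0,0,0,0.09,0,0,0,0,0,0.12,0,0,0,0,0,0.13,0,0,0,0,0,0.13,0,0,0]
}}

```text
clock: 10.95
eef_pos: [512.5, 277.0, 246.3]
eef_rot: [3.139, -0.001, 1.571]
wrist_force: [0.2, 0.0, 0.3]
finger_gap: 93.9
finger_force: 0.0
```

Run:
```python
from fit import *
p,_=shot('scene','scene5')
print(manip.read_state()['eef_pos'])
f='scene5'
print('low',wall('scene',f,58,85,(512,275))); print('held',wall('scene',f,112,148,(512,275)))
W=cloud('scene',np.load('pics/scene5.npz')['d']).reshape(-1,3)
w=W[(np.hypot(W[:,0]-512,W[:,1]-277)<33)&(W[:,2]>90)&(W[:,2]<170)]
r=w[w[:,2]>144]; A=np.c_[r[:,:2]-r[:,:2].mean(0),np.ones(len(r))]; print(len(r),'rim plane',np.linalg.lstsq(A,r[:,2],rcond=None)[0])
```

```text
[512.09968142 276.8799173  244.60258415]
low (160, array([512.79, 276.41]), array([0.39, 0.2 ]))
held (243, array([512.79, 276.54]), array([0.3 , 0.16]))
165 rim plane [2.32796308e-05 2.01596554e-03 1.48448335e+02]
```

The stack is nested, level and concentric. Next I'll locate the guard tab more precisely.

Run:
```python
from fit import *
shot('top','top5')
for n,f in(('scene','scene5'),('scene','scene0'),('top','top0'),('top','top5')):
    W=cloud(n,np.load(f'pics/{f}.npz')['d']).reshape(-1,3); W=W[np.isfinite(W).all(1)]
    # guard top rect
    g=W[(W[:,2]>97)&(W[:,2]<110)&(abs(W[:,0]-575)<75)&(abs(W[:,1]-60)<75)]
    (cx,cy),sz,an=cv2.minAreaRect(g[:,:2].astype(np.float32))
    th=np.radians(8.5); ex=np.array([np.cos(th),np.sin(th)]); ey=np.array([-ex[1],ex[0]])
    l=(W[:,:2]-[542,172.5])@np.c_[ex,ey]
    t=(l[:,0]<-36)&(l[:,0]>-78)&(abs(l[:,1]+115)<18)&(W[:,2]>60)&(W[:,2]<85)
    print(f,'guard',np.round([cx,cy,*sz,an],1),'tab n',t.sum(),'y_l',np.percentile(l[t,1],[2,10,50,90,98]).round(1),'x_l',np.percentile(l[t,0],[2,98]).round(1),'z',np.percentile(W[t,2],[5,50,95]).round(1))
    k=t&(W[:,2]>75)
    if k.sum()>10: print('  top face y_l',np.percentile(l[k,1],[2,50,98]).round(1),'slope',np.polyfit(l[k,0],l[k,1],1).round(3))
```

```text
scene5 guard [574.1  60.9  93.5 108.3   8.9] tab n 125 y_l [-124.4 -123.5 -120.  -110.4 -108.8] x_l [-70.7 -36.4] z [66.9 75.5 79.1]
  top face y_l [-124.2 -116.8 -107.7] slope [-3.10000e-02 -1.18209e+02]
scene0 guard [574.4  60.5  92.1 109.    8.1] tab n 123 y_l [-124.  -122.7 -119.5 -111.8 -108.3] x_l [-70.9 -37.4] z [66.9 75.7 78.9]
  top face y_l [-124.  -117.2 -109.3] slope [-1.50000e-02 -1.17694e+02]
top0 guard [575.2  62.6  90.5 104.2   8.8] tab n 91 y_l [-121.7 -120.5 -114.  -107.8 -106.3] x_l [-70.  -37.1] z [72.6 76.8 81.8]
  top face y_l [-120.9 -113.6 -107. ] slope [ 3.70000e-02 -1.11811e+02]
top5 guard [574.8  62.4  90.  104.3   9.1] tab n 91 y_l [-121.7 -120.6 -114.3 -107.7 -106.3] x_l [-69.8 -36.6] z [71.5 76.9 81.8]
  top face y_l [-121.2 -113.6 -106.6] slope [ 5.00000e-03 -1.13448e+02]
```

>>> {"fn": "jog_arm", "kwargs": {
  "plan": [-0.008,-0.2255,0,0,0,-81.4,-0.008,-0.2255,0,0,0,-81.4,-0.008,-0.2255,0,0,0,-81.4,-0.008,-0.2255,0,0,0,-81.4,-0.008,-0.2255,0,0,0,-81.4,-0.008,-0.2255,0,0,0,-81.4,-0.008,-0.2255,0,0,0,-81.4,-0.008,-0.2255,0,0,0,-81.4,-0.008,-0.2255,0,0,0,-81.4,-0.008,-0.2255,-0.03,0,0,-81.4,-0.008,-0.2255,-0.06,0,0,-81.4,-0.008,-0.2255,-0.09,0,0,-81.4,-0.008,-0.2255,-0.115,0,0,-81.4,-0.008,-0.2255,-0.125,0,0,-81.4,-0.008,-0.2255,-0.125,0,0,-81.4,-0.008,-0.2255,-0.125,0,0,-81.4],
  "claw": 0.06
}}

```text
clock: 12.65
eef_pos: [504.5, 51.4, 120.5]
eef_rot: [3.142, -0.0, 0.151]
wrist_force: [-0.1, 0.1, -0.1]
finger_gap: 60.0
finger_force: 0.0
```

Run:
```python
from h import *
p,d=shot('scene','scene6')
cv2.imwrite('pics/v6.png',cv2.resize(p[90:270,190:390],(800,600))[:,:,::-1])
print(manip.read_state()['eef_pos'],manip.read_state()['eef_rot'])
```

```text
[504.67420169  51.42612411 120.94491676] [ 3.14143506e+00 -1.37531706e-03  1.50789013e-01]
```

View pics/v6.png

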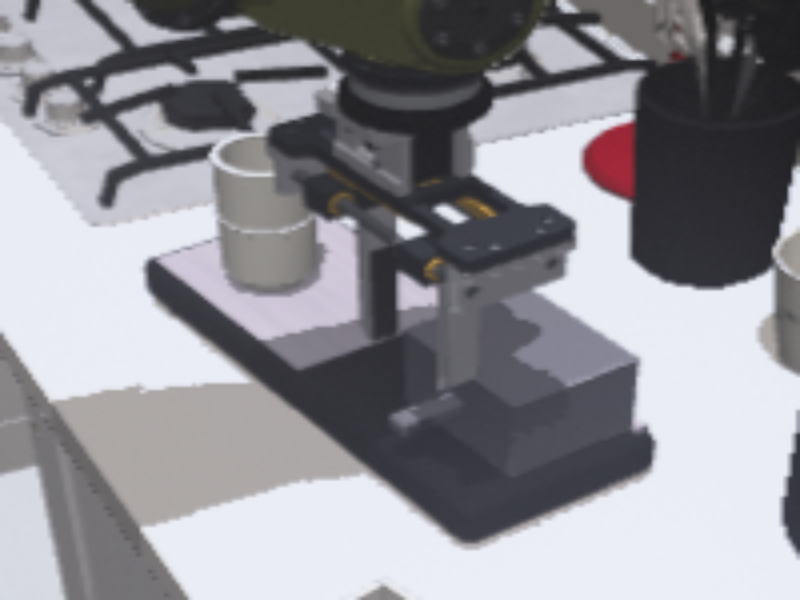

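The stack is nested at (265,210). The fingers straddle the tab at (425,410), so I'll descend and pinch it.

>>> {"fn": "jog_arm", "kwargs": {
  "plan": [0,0,-0.02,0,0,0,0,0,-0.045,0,0,0,0,0,-0.06,0,0,0,0,0,-0.068,0,0,0,0,0,-0.068,0,0,0,0,0,-0.068,0,0,0]
}}

```text
clock: 13.3
eef_pos: [504.8, 51.4, 53.0]
eef_rot: [3.141, -0.001, 0.151]
wrist_force: [-0.7, -0.7, 0.7]
finger_gap: 60.1
finger_force: 0.0
```

>>> {"fn": "jog_arm", "kwargs": {
  "plan": [0,0,0,0,0,0,0,0,0,0,0,0,0,0,0,0,0,0,0,0,0,0,0,0,0,0,0,0,0,0,0,0,0,0,0,0,0,0,0,0,0,0,0,0,0,0,0,0,0,0,0,0,0,0,0,0,0,0,0,0],
  "claw": 0.005,
  "force": 8
}}

```text
clock: 14.3
eef_pos: [504.1, 51.9, 52.0]
eef_rot: [-3.141, 0.0, 0.151]
wrist_force: [-0.7, 5.2, 0.4]
finger_gap: 15.8
finger_force: 8.0
```

```bash
python3 -c "
import numpy as np
R,p=120.8,np.arctan2(30,117);t=np.radians(8.6)
for a in np.r_[np.arange(.05,1.5,.1),1.5]:
    d=R*(np.cos(p)-np.cos(p+a)); print(f'{a:.2f}: {d*np.cos(t)/1e3:.3f}, {d*np.sin(t)/1e3:.3f}, {R*(np.sin(p+a)-np.sin(p))/1e3:.3f}')
"
```

```text
0.05: 0.002, 0.000, 0.006
0.15: 0.006, 0.001, 0.017
0.25: 0.011, 0.002, 0.028
0.35: 0.017, 0.003, 0.038
0.45: 0.024, 0.004, 0.048
0.55: 0.033, 0.005, 0.057
0.65: 0.042, 0.006, 0.065
0.75: 0.051, 0.008, 0.072
0.85: 0.062, 0.009, 0.078
0.95: 0.073, 0.011, 0.083
1.05: 0.084, 0.013, 0.086
1.15: 0.096, 0.014, 0.089
1.25: 0.107, 0.016, 0.091
1.35: 0.119, 0.018, 0.091
1.45: 0.131, 0.020, 0.090
1.50: 0.137, 0.021, 0.089
```

>>> {"fn": "jog_arm", "kwargs": {
  "plan": [0.002,0,0.006,0,0,0,0.006,0.001,0.017,0,0,0,0.011,0.002,0.028,0,0,0,0.017,0.003,0.038,0,0,0,0.024,0.004,0.048,0,0,0,0.033,0.005,0.057,0,0,0,0.033,0.005,0.057,0,0,0]
}}

```text
clock: 15.0
eef_pos: [538.6, 57.1, 110.7]
eef_rot: [-3.141, -0.002, 0.151]
wrist_force: [-4.7, 8.2, 5.3]
finger_gap: 16.2
finger_force: 8.0
```

>>> {"fn": "jog_arm", "kwargs": {
  "plan": [0.009,0.001,0.008,0,0,0,0.018,0.003,0.015,0,0,0,0.029,0.004,0.021,0,0,0,0.04,0.006,0.026,0,0,0,0.051,0.008,0.029,0,0,0,0.063,0.009,0.032,0,0,0,0.074,0.011,0.034,0,0,0,0.086,0.013,0.034,0,0,0,0.098,0.015,0.033,0,0,0,0.098,0.015,0.033,0,0,0,0.098,0.015,0.033,0,0,0]
}}

```text
clock: 16.1
eef_pos: [636.2, 72.1, 142.8]
eef_rot: [-3.141, -0.002, 0.151]
wrist_force: [1.2, 6.5, 0.3]
finger_gap: 15.7
finger_force: 8.0
```

Run:
```python
from h import *
p,d=shot('scene','scene7')
cv2.imwrite('pics/v7.png',cv2.resize(p[60:260,200:400],(600,600))[:,:,::-1])
```

```text
(no output)
```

View pics/v7.png

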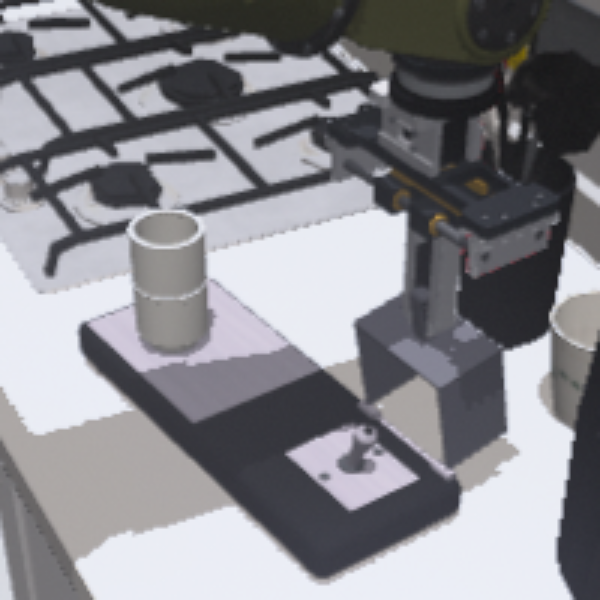

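The guard is up at about 1.45 rad, and the lever is visible at (362,445), leaning away from the plate. I'll release the tab, rise clear of it, and close the fingers in front of the guard on the right side of the lever.

>>> {"fn": "jog_arm", "kwargs": {
  "plan": [0,0,0,0,0,0,0,0,0,0,0,0,0,0,0,0,0,0,0,0,0,0,0,0,0,0,0,0,0,0,0,0,0.01,0,0,0,0,0,0.03,0,0,0,0,0,0.06,0,0,0,0,0,0.08,0,0,0,0,0,0.08,0,0,0],
  "claw": 0.05
}}

```text
clock: 17.15
eef_pos: [636.2, 71.4, 225.9]
eef_rot: [3.141, -0.006, 0.151]
wrist_force: [0.2, 0.3, -0.1]
finger_gap: 50.0
finger_force: 0.0
```

Run:
```python
from fit import *
p,d=shot('scene','scene8'); q,e=shot('top','top8')
print(manip.read_state()['eef_pos'])
th=np.radians(8.6); ex=np.array([np.cos(th),np.sin(th)]); ey=np.array([-ex[1],ex[0]])
for n in('scene','top'):
    W=cloud(n,np.load(f'pics/{n}8.npz')['d']).reshape(-1,3); W=W[np.isfinite(W).all(1)]
    l=(W[:,:2]-[566.9,61.6])@np.c_[ex,ey]
    t=(abs(l[:,0])<35)&(abs(l[:,1])<45)&(W[:,2]>52)&(W[:,2]<110)
    print(n,t.sum()); 
    if t.sum(): print(np.c_[l[t],W[t,2]].round(0)[::max(1,t.sum()//14)].tolist(), np.median(l[t],0))
    g=(abs(l[:,1])<8)&(W[:,2]>120)&(W[:,2]<185)&(l[:,0]>20)&(l[:,0]<110); print('tab/guard',g.sum(), np.c_[l[g],W[g,2]].round(0)[::max(1,g.sum()//8)].tolist())
```

```text
[635.1245747   71.37641525 221.9611946 ]
scene 70
[[-2.0, -13.0, 87.0], [-4.0, -19.0, 90.0], [5.0, -23.0, 85.0], [-1.0, -20.0, 83.0], [-6.0, -12.0, 78.0], [-1.0, -23.0, 82.0], [-6.0, -19.0, 80.0], [2.0, -26.0, 80.0], [-5.0, -24.0, 79.0], [-7.0, -21.0, 75.0], [-3.0, -8.0, 62.0], [-2.0, -3.0, 55.0], [-4.0, -5.0, 55.0], [-5.0, -8.0, 54.0]] [ -3.43460257 -17.74453778]
tab/guard 178 [[61.0, 4.0, 177.0], [58.0, -6.0, 176.0], [56.0, 1.0, 159.0], [87.0, 5.0, 140.0], [95.0, -7.0, 141.0], [62.0, -7.0, 146.0], [57.0, -0.0, 136.0], [60.0, -4.0, 131.0], [39.0, -5.0, 129.0]]
top 0
tab/guard 0 []
```

The pivot is confirmed, with the lever tip at local (-1, -21) and z about 84. Closed fingers to the right of the lever would bring the gripper body near the air fryer. I'll straddle the lever with the fingers open at 80 mm instead and push it with the right finger.

>>> {"fn": "jog_arm", "kwargs": {
  "plan": [-0.03,-0.004,0,0,0,0,-0.073,-0.0105,0,0,0,0,-0.073,-0.0105,0,0,0,0,-0.073,-0.0105,-0.03,0,0,0,-0.073,-0.0105,-0.06,0,0,0,-0.073,-0.0105,-0.09,0,0,0,-0.073,-0.0105,-0.115,0,0,0,-0.073,-0.0105,-0.115,0,0,0],
  "claw": 0.08
}}

```text
clock: 18.05
eef_pos: [560.5, 60.8, 103.0]
eef_rot: [-3.141, 0.007, 0.151]
wrist_force: [-0.6, 0.8, 0.4]
finger_gap: 80.0
finger_force: 0.0
```

>>> {"fn": "jog_arm", "kwargs": {
  "plan": [0,0,-0.015,0,0,0,0,0,-0.03,0,0,0,0,0,-0.04,0,0,0,0,0,-0.045,0,0,0,0,0,-0.045,0,0,0]
}}

```text
clock: 18.55
eef_pos: [562.2, 60.9, 61.9]
eef_rot: [-3.142, 0.0, 0.151]
wrist_force: [1.1, 0.0, 0.1]
finger_gap: 80.1
finger_force: 0.0
```

>>> {"fn": "jog_arm", "kwargs": {
  "plan": [-0.001,0.006,0,0,0,0,-0.002,0.012,0,0,0,0,-0.003,0.018,0,0,0,0,-0.004,0.024,0,0,0,0,-0.0045,0.03,0,0,0,0,-0.005,0.034,0,0,0,0,-0.006,0.038,0,0,0,0,-0.006,0.041,0,0,0,0,-0.006,0.041,0,0,0,0]
}}

```text
clock: 19.45
eef_pos: [556.0, 102.2, 61.8]
eef_rot: [-3.141, 0.0, 0.151]
wrist_force: [-0.1, -0.9, 1.0]
finger_gap: 80.0
finger_force: 0.2
```

>>> {"fn": "jog_arm", "kwargs": {
  "plan": [0,0.001,0,0,0,0,0,0.002,0,0,0,0,0,0.002,0,0,0,0]
}}

```text
clock: 19.75
eef_pos: [556.1, 103.9, 61.8]
eef_rot: [-3.142, 0.0, 0.151]
wrist_force: [0.4, -1.9, 0.1]
finger_gap: 80.1
finger_force: 0.5
```

>>> {"fn": "jog_arm", "kwargs": {
  "plan": [0,0.001,0,0,0,0,0,0.002,0,0,0,0,0,0.002,0,0,0,0]
}}

```text
clock: 20.05
eef_pos: [556.2, 105.7, 61.9]
eef_rot: [3.141, 0.0, 0.151]
wrist_force: [0.3, -4.0, -0.4]
finger_gap: 80.3
finger_force: 1.5
```

Run:
```python
from fit import *
p,d=shot('scene','scene9')
s=manip.read_state(); print(s['eef_pos'],s['wrist_force'],s['finger_force'])
th=np.radians(8.6); ex=np.array([np.cos(th),np.sin(th)]); ey=np.array([-ex[1],ex[0]])
cv2.imwrite('pics/v9.png',cv2.resize(p[130:250,260:380],(600,600))[:,:,::-1])
```

```text
[556.18827347 105.71396867  61.89812098] [-0.13013657 -4.27000652 -0.4693512 ] 1.535710018943064
```

View pics/v9.png

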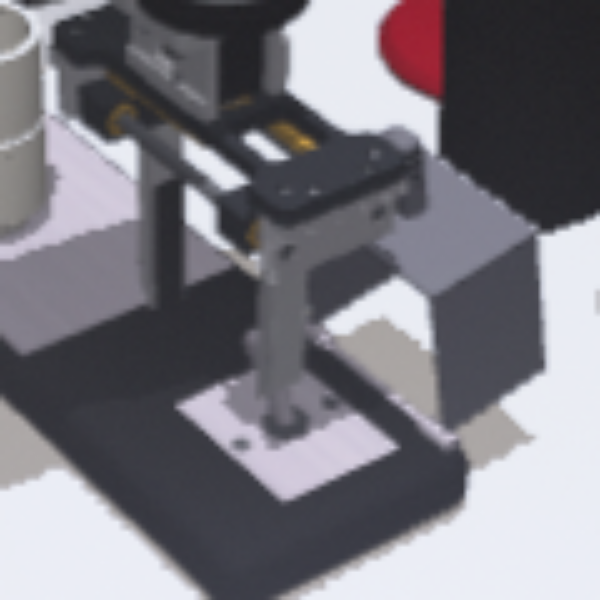

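>>> {"fn": "jog_arm", "kwargs": {
  "plan": [0,0.001,0,0,0,0,0,0.002,0,0,0,0,0,0.003,0,0,0,0,0,0.003,0,0,0,0]
}}

```text
clock: 20.5
eef_pos: [556.1, 107.2, 61.8]
eef_rot: [3.139, 0.001, 0.15]
wrist_force: [-1.0, -16.2, -0.6]
finger_gap: 81.8
finger_force: 7.4
```

At the stop, with 16 N of wrist force. I'll back off, rise, and check the lever before closing the guard.

>>> {"fn": "jog_arm", "kwargs": {
  "plan": [0.001,-0.008,0,0,0,0,0.002,-0.016,0,0,0,0,0.002,-0.016,0.03,0,0,0,0.002,-0.016,0.06,0,0,0,0.002,-0.016,0.1,0,0,0,0.002,-0.016,0.14,0,0,0,0.002,-0.016,0.16,0,0,0,0.002,-0.016,0.16,0,0,0,0.002,-0.016,0.16,0,0,0],
  "claw": 0.06
}}

```text
clock: 21.4
eef_pos: [558.1, 92.8, 221.4]
eef_rot: [-3.141, 0.0, 0.151]
wrist_force: [-0.5, -0.8, -0.4]
finger_gap: 59.9
finger_force: 0.0
```

Run:
```python
from fit import *
p,d=shot('scene','scene10')
s=manip.read_state(); print(s['eef_pos'],s['eef_rot'])
th=np.radians(8.6); ex=np.array([np.cos(th),np.sin(th)]); ey=np.array([-ex[1],ex[0]])
W=cloud('scene',d).reshape(-1,3); W=W[np.isfinite(W).all(1)]
l=(W[:,:2]-[566.9,61.6])@np.c_[ex,ey]
t=(abs(l[:,0])<30)&(abs(l[:,1])<45)&(W[:,2]>52)&(W[:,2]<105)
for a,b in((52,65),(65,78),(78,95)):
    k=t&(W[:,2]>a)&(W[:,2]<b); print(a,b,k.sum(),np.median(np.c_[l[k],W[k,2]],0).round(1))
g=(abs(l[:,1])<8)&(W[:,2]>140)&(W[:,2]<185)&(l[:,0]>30)&(l[:,0]<75); print(g.sum(),np.median(np.c_[l[g],W[g,2]],0),np.percentile(l[g,0],[5,95]),np.percentile(l[g,1],[2,98]),W[g,2].max())
print('stack',wall('scene','scene10',58,85,(512,275)),wall('scene','scene10',112,148,(512,275)))
```

```text
[557.8296426   92.84220763 220.71661674] [-3.14126599e+00  1.53425426e-03  1.50790488e-01]
52 65 30 [-1.3  3.8 58.6]
65 78 36 [-3.4  8.9 71.8]
78 95 36 [-1.6 14.3 82.8]
93 [ 58.92004816  -4.9822181  162.8694033 ] [54.44833037 68.88103272] [-7.78038954  5.42170959] 180.36790453906985
stack (161, array([512.97, 276.56]), array([0.38, 0.2 ])) (233, array([512.77, 276.39]), array([0.31, 0.17]))
```

The lever is on: its surface leans towards the plate, with the tip at about +22 mm once the lever radius is added. The stack is unchanged. I'll re-pinch the tab from above.

>>> {"fn": "jog_arm", "kwargs": {
  "plan": [0.04,-0.01,0.005,0,0,0,0.078,-0.02,0.005,0,0,0,0.078,-0.02,0.005,0,0,0,0.078,-0.02,0.002,0,0,0,0.078,-0.02,-0.02,0,0,0,0.078,-0.02,-0.045,0,0,0,0.078,-0.02,-0.065,0,0,0,0.078,-0.02,-0.077,0,0,0,0.078,-0.02,-0.077,0,0,0]
}}

```text
clock: 22.35
eef_pos: [634.9, 73.2, 143.4]
eef_rot: [-3.141, 0.003, 0.151]
wrist_force: [0.1, 1.4, -0.2]
finger_gap: 60.2
finger_force: 0.0
```

>>> {"fn": "jog_arm", "kwargs": {
  "plan": [0,0,0,0,0,0,0,0,0,0,0,0,0,0,0,0,0,0,0,0,0,0,0,0,0,0,0,0,0,0,0,0,0,0,0,0,0,0,0,0,0,0,0,0,0,0,0,0,0,0,0,0,0,0],
  "claw": 0.005,
  "force": 8
}}

```text
clock: 23.25
eef_pos: [636.3, 72.4, 145.1]
eef_rot: [3.141, -0.0, 0.15]
wrist_force: [0.6, -5.9, 1.9]
finger_gap: 15.4
finger_force: 8.0
```

>>> {"fn": "jog_arm", "kwargs": {
  "plan": [-0.012,-0.002,0.001,0,0,0,-0.024,-0.004,0.001,0,0,0,-0.035,-0.006,-0.001,0,0,0,-0.047,-0.007,-0.004,0,0,0,-0.058,-0.009,-0.007,0,0,0,-0.07,-0.011,-0.013,0,0,0,-0.081,-0.012,-0.019,0,0,0,-0.09,-0.014,-0.026,0,0,0,-0.099,-0.015,-0.034,0,0,0,-0.108,-0.016,-0.043,0,0,0,-0.115,-0.017,-0.054,0,0,0,-0.121,-0.018,-0.064,0,0,0,-0.121,-0.018,-0.064,0,0,0]
}}

```text
clock: 24.55
eef_pos: [514.6, 53.9, 80.0]
eef_rot: [3.14, 0.001, 0.151]
wrist_force: [1.3, -10.9, -0.6]
finger_gap: 16.1
finger_force: 8.0
```

>>> {"fn": "jog_arm", "kwargs": {
  "plan": [-0.004,-0.001,-0.008,0,0,0,-0.008,-0.001,-0.018,0,0,0,-0.011,-0.002,-0.027,0,0,0,-0.011,-0.002,-0.029,0,0,0,-0.011,-0.002,-0.029,0,0,0]
}}

```text
clock: 25.05
eef_pos: [504.7, 52.3, 52.4]
eef_rot: [3.141, -0.001, 0.151]
wrist_force: [1.3, -8.0, 2.8]
finger_gap: 16.4
finger_force: 8.0
```

>>> {"fn": "jog_arm", "kwargs": {
  "plan": [0,0,-0.001,0,0,0,0,0,-0.002,0,0,0,0,0,-0.002,0,0,0,0,0,-0.002,0,0,0]
}}

```text
clock: 25.45
eef_pos: [505.2, 52.3, 51.1]
eef_rot: [3.14, -0.002, 0.151]
wrist_force: [0.1, -8.6, 10.6]
finger_gap: 15.9
finger_force: 8.0
```

The guard is on its stop, with 10 N upward. I'll release, rise clear, and verify.

>>> {"fn": "jog_arm", "kwargs": {
  "plan": [0,0,0,0,0,0,0,0,0,0,0,0,0,0,0,0,0,0,0,0,0,0,0,0,0,0,0,0,0,0,0,0,0,0,0,0,0,0,0.02,0,0,0,0,0,0.05,0,0,0,0,0,0.1,0,0,0,0,0,0.15,0,0,0,-0.03,0,0.2,0,0,0,-0.06,0,0.22,0,0,0,-0.08,0,0.22,0,0,0,-0.08,0,0.22,0,0,0,-0.08,0,0.22,0,0,0,-0.08,0,0.22,0,0,0],
  "claw": 0.06
}}

```text
clock: 27.05
eef_pos: [424.7, 52.9, 269.4]
eef_rot: [-3.141, 0.001, 0.151]
wrist_force: [0.5, 0.3, -0.2]
finger_gap: 60.4
finger_force: 0.0
```

Run:
```python
from fit import *
p,d=shot('scene','scene11')
print(manip.read_state()['wrist_force'],manip.read_state()['clock'])
W=cloud('scene',d).reshape(-1,3); W0=cloud('scene',np.load('pics/scene0.npz')['d']).reshape(-1,3)
for nm,w in(('now',W),('start',W0)):
    w=w[np.isfinite(w).all(1)]
    k=(w[:,0]>535)&(w[:,0]<610)&(w[:,1]>20)&(w[:,1]<105)&(w[:,2]>90)&(w[:,2]<125); r=w[k]
    A=np.c_[r[:,:2]-[575,61],np.ones(len(r))]; print(nm,'guard top plane',len(r),np.linalg.lstsq(A,r[:,2],rcond=None)[0].round(4))
    t=w[(abs(w[:,0]-500)<12)&(abs(w[:,1]-50)<12)&(w[:,2]>60)&(w[:,2]<95)]; print(' tab z',np.percentile(t[:,2],[50,90]) if len(t) else None)
print('stack',wall('scene','scene11',58,85,(512,275)),wall('scene','scene11',112,148,(512,275)))
cv2.imwrite('pics/v11.png',cv2.resize(p[90:450,150:450],(500,600))[:,:,::-1])
```

```text
[-0.19100455 -0.39723888  0.07873571] 27.1
now guard top plane 770 [9.100000e-03 3.900000e-03 1.025782e+02]
 tab z [75.99679339 78.62907387]
start guard top plane 768 [3.600000e-03 2.300000e-03 1.025713e+02]
 tab z [75.2050801  78.30029935]
stack (165, array([512.96, 276.5 ]), array([0.37, 0.2 ])) (134, array([512.93, 276.36]), array([0.8 , 0.49]))
```

View pics/v11.png

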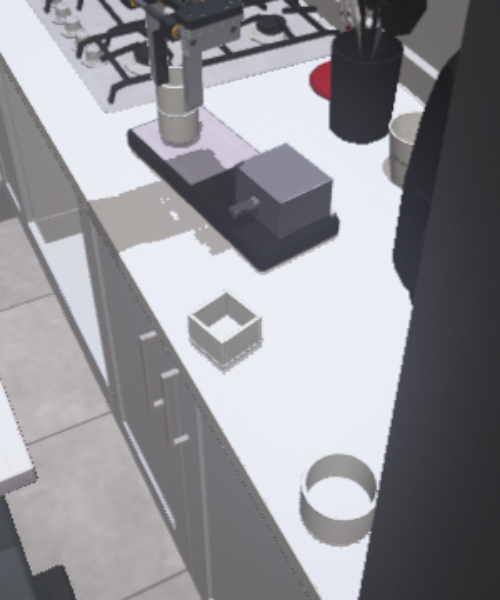

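The guard is shut at (285,185), with its top plane matching the start. The stack at (180,110) is intact, both other dishes are in place, and the gripper is clear.

```bash
python3 -c "
from cell import manip
print(manip.sign_off())"
```

```text
the job is handed in; nothing more can be done
None
```

I handed the job in at about 27 s; no verdict came back, but my last camera check showed the matching ramekin nested and level on the plate, the guard shut with the switch on (seen on before closing), and both other dishes where they started.

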